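Lay out the pulley parts in order of width

ROBOT

A 7-joint arm with a two-finger parallel gripper is mounted at the origin on a cart in front of the work surface, level with it; the furniture and walls round the work are solid. World frame = base frame: x ahead of the robot, y to its left, z up, the work surface at z = 0. Lengths are in mm, angles in rad, forces in N, time in s.
With the tool pointing down it reaches from about 350 to 775 mm from the base axis. Payload 3.1 kg.
Tool frame: the origin (TCP) lies at the very end of the fingers, on their centre line; the grasp point (between the pads) lies 19 mm behind it (arm.pinch_z is the distance from the TCP to the grasp point, in mm); z points along the fingers, y is the line along which they close (so a half turn about z gives the same grasp; the last joint's range is limited). The gripper opens to 85 mm and grips with 20 to 120 N. Pads are 22 mm wide; open, the fingers measure 114 mm over their backs; the gripper's body (76 mm by 85 mm) begins 54 mm behind the grasp point. The pads swing forward as they close: fully open they stand 13 mm farther back than shut.
Start: joints at [1.115, 0.311, 0.014, 1.512, -0.004, 1.319, -0.027], TCP at [221.184, -503.582, 231.304] pointing down, gripper open.
Joint ranges: [-2.7, 2.7], [-0.3, 1.91], [-1.27, 1.3], [0.12, 2.57], [-1.44, 4.58], [0.2, 2.03], [-3.05, 3.05]. Speed limits (rad/s): [2.79, 2.79, 3.14, 3.14, 3.14, 3.14, 3.14].

INTERFACE

Orientations are given as a unit quaternion [w, x, y, z].
In Python, from rig import arm gives the robot as it stands. The module is installed in compiled form; this text tells all that it offers.
- The arm moves only by the shell command python3 -m creep 'ROWS'. ROWS is JSON, a list of rows, each an object of numbers: "x", "y", "z": the shift along the tool's x, y, z in cm; "ax", "ay", "az": the turn, a rotation vector about the tool's x, y, z in rad; "jaw": the finger opening in cm, from 0 to 8.54. A call has 1 to 8 rows; each row shifts and turns the commanded pose from where the row before left it, along the tool's axes as they then stand; what a row does not reach is not made up. A row lasts 1/12 s, in which the tool goes at most 41.7 mm and 7.16 degrees, less where a joint would pass 70% of its speed; a pose out of reach is approached as far as the arm can. A call with a gripper value outside its range is refused whole. The fingers move at their own pace and stop on an object; the grip force is fixed at half the most. Time passes only in rows, so rows that do not move let the fingers close. It gives the time, the measured TCP pose, the force, the opening and the grip force at its end, in the units of the state.
- arm.read_state(): the state, without advancing time (a new reading comes with each control period).
- arm.read_camera(name): name is "side" or "top" or "wrist"; returns a dict with "image" (400x640x3 uint8, blue, green, red), "camera_matrix" (3x3 intrinsics, pixels), "T" (4x4, takes a point from camera to world coordinates). Camera axes: x right, y up, looking along -z (the intrinsics and any distortion apply to the point x, -y, -z); pixel columns grow to the right and rows downward; lengths in mm; the calibration is good to about 2 mm. A picture is of the moment at which its call begins. There is no depth.
- arm.job_done(): hands the job in; it is judged then, once.
The state is a dict: "t": time; "joint_positions": joint angles; "dq": joint speeds; "effort": joint torques, N m; "position": TCP position; "tool_rot": TCP orientation; "force": force on the tool from outside, world axes, zero at the start; "ft_torque": the same for the moment, N m; "grip_width": opening from 0.0 (shut) to 1.0 (fully open); "grip_force": force on a finger pad.
Only numpy, scipy, OpenCV 4.12 (cv2) and the standard library are available. Lean on these libraries where they do the work, as an engineer would, in place of code of your own. Each camera call takes 0.05 s, during which the arm holds its last target. There are 200 camera calls.

TASK

Lay the loose parts of the belt drive out on the wooden rail in order of width, one lying flat in the middle of each rubber pad: the narrowest (the small nut) at the end with the red disc, then the large nut, the ball bearing and the blue pulley at the other end. Leave the copper sleeve standing where it is.

Things in the scene. Friction and masses are not known exactly. Their poses are not given: they have to be found in the camera images.
- small_nut: small steel hex nut, 19 mm across flats, 21 mm across corners, 10 mm high, lying flat on the bench; origin at the centre of its underside, z up; one pair of flats faces its own +x and -x, the others follow every 60 degrees
- large_nut: large steel hex nut, 30 mm across flats, 34 mm across corners, 16 mm high, lying flat on the bench; origin at the centre of its underside, z up; one pair of flats faces its own +x and -x, the others follow every 60 degrees
- bearing: steel ball bearing with a dark seal ring, 52 mm outer diameter, 15 mm high, lying flat on the bench; origin at the centre of its underside, z up. It lies with the nuts and the pulley between the rail and the long ribbed cooler at the right (a similar old bearing far to the left, beside a dark spray can, is fixed and no part of the job)
- pulley: blue grooved belt pulley with a bright aluminium face, 66 mm outer diameter, 20 mm high, lying flat on the bench; a V groove 4 mm deep runs round the middle of its edge; origin at the centre of its underside, z up
- pad1: first pad of the rail, the one nearest the robot: round black rubber pad with a thin grey ring, 72 mm diameter, 3 mm thick, fixed on top of the rail; origin at the centre of its underside, 12 mm above the bench, so its top is 15 mm above the bench. The rail is a fixed pale wooden batten 410 x 85 x 12 mm lying flat on the bench, pointing away from the robot and to its left (its long axis 34 to 46 degrees left of straight ahead); its four pads stand in one row, 80 mm apart. 
- pad2: second pad, counted away from the robot: round black rubber pad with a thin grey ring, 72 mm diameter, 3 mm thick, fixed on top of the rail; origin at the centre of its underside, 12 mm above the bench, so its top is 15 mm above the bench. 
- pad3: third pad, counted away from the robot: round black rubber pad with a thin grey ring, 72 mm diameter, 3 mm thick, fixed on top of the rail; origin at the centre of its underside, 12 mm above the bench, so its top is 15 mm above the bench. 
- pad4: fourth pad, the one farthest from the robot: round black rubber pad with a thin grey ring, 72 mm diameter, 3 mm thick, fixed on top of the rail; origin at the centre of its underside, 12 mm above the bench, so its top is 15 mm above the bench. 
- red_disc: flat red disc, 28 mm diameter, 3 mm thick, fixed on the rail at one of its two ends, 60 mm beyond the last pad; it may be the near or the far end (a white disc of the same size marks the other). Origin at the centre of its underside
- sleeve: bystander: copper sleeve standing upright on the bench, beyond the loose parts as seen from the robot, 28 mm diameter, 45 mm high; origin at the centre of its underside. It is not part of the row
Not all that is in view belongs to the job. Several things have the shape of the bearing; the one meant has the colours described above.

How it is judged (in metres and radians):
At the end, for the whole second after the job is handed in: Counted from the pad beside the red disc: small nut, large nut, bearing, pulley, each lying flat on its own pad with its centre within 12 mm of the pad's centre, at rest; the copper sleeve still within 25 mm of where it stood and upright (((horizontal distance between red_disc and pad1 below 0.08 m and horizontal distance between small_nut and pad1 below 0.012 m and z of small_nut in the frame of pad1 between 0 and 0.007 m and angle between each of small_nut, large_nut, bearing, pulley's own z axis and vertical below 0.1 rad and linear speed of each of small_nut, large_nut, bearing, pulley below 0.02 m/s and horizontal distance between large_nut and pad2 below 0.012 m and z of large_nut in the frame of pad2 between 0 and 0.007 m and horizontal distance between bearing and pad3 below 0.012 m and z of bearing in the frame of pad3 between 0 and 0.007 m and horizontal distance between pulley and pad4 below 0.012 m and z of pulley in the frame of pad4 between 0 and 0.007 m) or (horizontal distance between red_disc and pad4 below 0.08 m and horizontal distance between small_nut and pad4 below 0.012 m and z of small_nut in the frame of pad4 between 0 and 0.007 m and angle between each of small_nut, large_nut, bearing, pulley's own z axis and vertical below 0.1 rad and linear speed of each of small_nut, large_nut, bearing, pulley below 0.02 m/s and horizontal distance between large_nut and pad3 below 0.012 m and z of large_nut in the frame of pad3 between 0 and 0.007 m and horizontal distance between bearing and pad2 below 0.012 m and z of bearing in the frame of pad2 between 0 and 0.007 m and horizontal distance between pulley and pad1 below 0.012 m and z of pulley in the frame of pad1 between 0 and 0.007 m))); the robot touches nothing.
It fails at once if the copper sleeve is moved by more than 25 mm or tipped over (distance of sleeve from where it was at the start of the episode above 0.025 m or angle between sleeve's own z axis and vertical above 0.4 rad).
It also fails if it takes over 93 s, if anything falls off the work surface, if the arm or the gripper's body presses on something with over 40 N, if the wrist force passes 120 N, or if a joint passes its speed limit or range.

## Working session

There is one attempt and no reset: what is moved stays moved. The work goes in short steps, Python scripts to look and compute and a shell command to move; the robot and the scene stay as the last step left them, time stands still between calls to the robot, and variables do not carry over. Pictures are saved under pics/ and viewed, at most 14 in all, crops included, and the job is handed in when it is done.

```bash
mkdir -p pics
cat > h.py <<'E'
import numpy as np, cv2
from rig import arm
from scipy.spatial.transform import Rotation as R
def cap(n,f):
    c=arm.read_camera(n); cv2.imwrite(f'pics/{f}.png',c['image']); np.savez(f'pics/{f}.npz',K=c['camera_matrix'],T=c['T']); return c
def p2w(f,u,v,z):
    d=np.load(f'pics/{f}.npz'); r=np.linalg.inv(d['K'])@[u,v,1]; r=d['T'][:3,:3]@[r[0],-r[1],-r[2]]; o=d['T'][:3,3]
    return (o+r*(z-o[2])/r[2])
def w2p(f,p):
    d=np.load(f'pics/{f}.npz'); q=np.linalg.inv(d['T'])@[*p,1]; q=d['K']@[q[0],-q[1],-q[2]]; return q[:2]/q[2]
E
python3 - <<'E'
from h import *
s=arm.read_state(); print({k:np.round(v,3) for k,v in s.items()}, arm.pinch_z)
for n in ['top','side']:
    c=cap(n,n+'0'); print(n,c.keys(),np.round(c['T'],2),c['camera_matrix'])
print(R.from_quat(np.roll(s['tool_rot'],-1)).as_matrix().round(3))
E
```

```text
{'t': np.float64(0.0), 'joint_positions': array([ 1.115,  0.312,  0.014,  1.513, -0.004,  1.319, -0.027]), 'dq': array([ 0.   ,  0.   ,  0.001, -0.   , -0.   , -0.001, -0.   ]), 'effort': array([-1.0000e-03, -3.7991e+01,  1.4500e-01, -2.3059e+01,  1.2000e-02,
        1.4000e-02,  0.0000e+00]), 'position': array([ 220.889, -502.911,  230.223]), 'tool_rot': array([-0.001,  0.979,  0.205, -0.   ]), 'force': array([1.009, 0.889, 0.314]), 'ft_torque': array([0.057, 0.031, 0.005]), 'grip_force': np.float64(0.0), 'grip_width': np.float64(0.997)} 18.700000000000003
top dict_keys(['image', 'camera_matrix', 'T']) [[ 1.00000e-02  1.00000e+00 -6.00000e-02  4.48230e+02]
 [-1.00000e+00  1.00000e-02 -3.00000e-02  3.49190e+02]
 [-3.00000e-02  6.00000e-02  1.00000e+00  1.10043e+03]
 [ 0.00000e+00  0.00000e+00  0.00000e+00  1.00000e+00]] [[417.76581171   0.         321.1177372 ]
 [  0.         417.76581171 201.06015695]
 [  0.           0.           1.        ]]
side dict_keys(['image', 'camera_matrix', 'T']) [[ 1.0000e+00  0.0000e+00 -6.0000e-02  4.5486e+02]
 [-5.0000e-02  4.4000e-01 -9.0000e-01 -6.5366e+02]
 [ 2.0000e-02  9.0000e-01  4.4000e-01  5.6037e+02]
 [ 0.0000e+00  0.0000e+00  0.0000e+00  1.0000e+00]] [[500.36306181   0.         312.78704866]
 [  0.         500.36306181 202.26880326]
 [  0.           0.           1.        ]]
[[ 0.916  0.402 -0.001]
 [ 0.402 -0.916  0.002]
 [-0.    -0.002 -1.   ]]
```

View pics/top0.png

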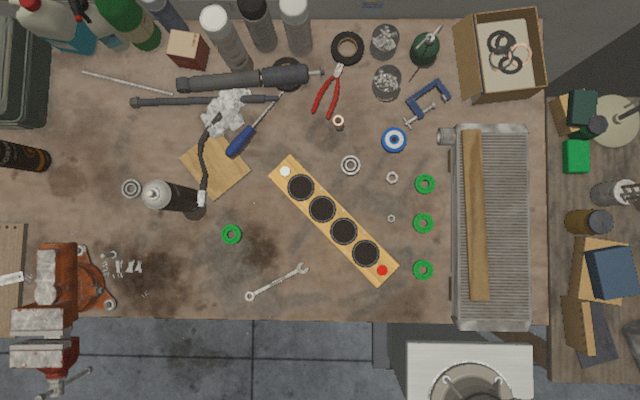

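View pics/side0.png

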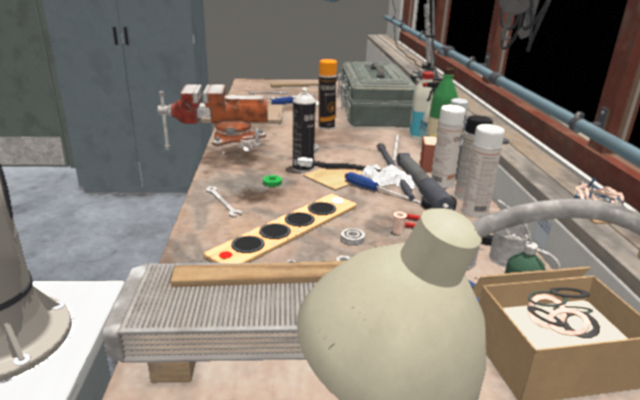

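Top view: red disc at (382,270), the near end, so pad1 gets the small nut and pad4 the pulley; pads at about (366,254), (343,231), (322,208) and (300,187). The side view shows little of the parts because the cooler and lamp block it.

What could be confused:
- **Bearing:** steel ring (350,165), green rings (424,184), (423,223), (423,270), (231,234), old bearing (131,187). I choose (350,165).
- **Nuts:** (391,218) is the small one, (392,178) the large one.
- **Pulley:** (393,139).
- **Sleeve:** (338,121).

I'll check this in one close crop.

Run:
```python
from h import *
im=cv2.imread('pics/top0.png')
cv2.imwrite('pics/c0.png',cv2.resize(im[100:290,265:445],None,fx=3.1,fy=3.1,interpolation=cv2.INTER_CUBIC))
for n,u,v,z in [('pad1',366,254,15),('pad2',343.5,231,15),('pad3',322,209,15),('pad4',300.5,187,15),('red',382,270,15),('sm',391,218,10),('lg',392,178,16),('br',350,165,15),('pu',393.5,140,20),('sl',338,121,45)]: print(n,p2w('top0',u,v,z).round(1))
```

```text
pad1 [375.1 266.5  15. ]
pad2 [433.6 324.8  15. ]
pad3 [490.  381.1  15. ]
pad4 [547.  437.9  15. ]
red [334.8 225.4  15. ]
sm [468.5 201.8  10. ]
lg [572.2 200.1  16. ]
br [605.7 309.2  15. ]
pu [671.  196.9  20. ]
sl [714.4 341.7  45. ]
```

View pics/c0.png

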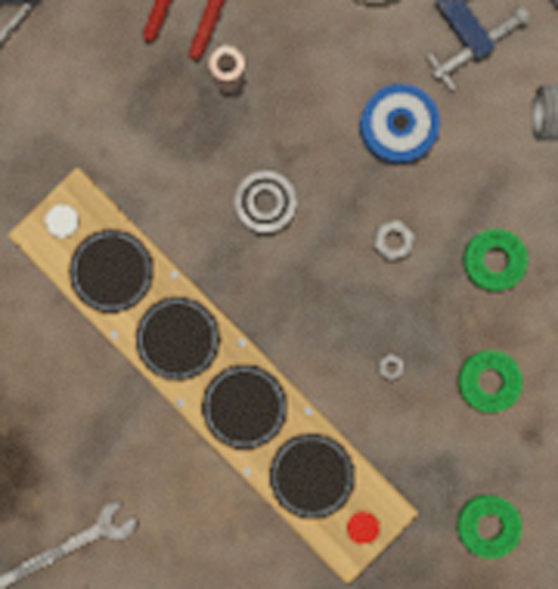

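The crop confirms the choices: steel/dark ring bearing at crop (265,202), blue pulley (400,123), large nut (393,240), small nut (391,366), copper sleeve (228,64). Green rings are decoys. The pads come out about 80 mm apart, as they should. Moving up and over.

```bash
python3 -m creep '[{"z":-4},{"z":-4},{"x":2.8,"y":-2.77},{"x":2.8,"y":-2.77},{"x":2.8,"y":-2.77},{"x":2.8,"y":-2.77},{"x":2.8,"y":-2.77},{"x":2.8,"y":-2.77}]'
```

```text
invalid input
```

```bash
python3 -m creep '[{"x":0,"y":0,"z":-4,"ax":0,"ay":0,"az":0,"jaw":8.5},{"x":0,"y":0,"z":-4,"ax":0,"ay":0,"az":0,"jaw":8.5}]'
```

```text
t: 0.27
position: [219.8, -500.6, 307.8]
tool_rot: [-0.006, 0.979, 0.205, -0.001]
force: [1.2, -0.4, 1.2]
grip_width: 0.996
grip_force: 0.0
```

```bash
python3 -m creep '[{"x":2.8,"y":-2.77,"z":0,"ax":0,"ay":0,"az":0,"jaw":8.5},{"x":2.8,"y":-2.77,"z":0,"ax":0,"ay":0,"az":0,"jaw":8.5},{"x":2.8,"y":-2.77,"z":0,"ax":0,"ay":0,"az":0,"jaw":8.5},{"x":2.8,"y":-2.77,"z":0,"ax":0,"ay":0,"az":0,"jaw":8.5},{"x":2.8,"y":-2.77,"z":0,"ax":0,"ay":0,"az":0,"jaw":8.5},{"x":2.8,"y":-2.77,"z":0,"ax":0,"ay":0,"az":0,"jaw":8.5},{"x":2.8,"y":-2.77,"z":0,"ax":0,"ay":0,"az":0,"jaw":8.5},{"x":2.8,"y":-2.77,"z":0,"ax":0,"ay":0,"az":0,"jaw":8.5}]'
```

```text
t: 0.93
position: [337.1, -208.5, 311.0]
tool_rot: [-0.0, 0.979, 0.205, -0.0]
force: [1.5, 0.1, -0.2]
grip_width: 0.993
grip_force: 0.0
```

```bash
python3 -m creep '[{"x":2.8,"y":-2.77,"z":0,"ax":0,"ay":0,"az":0,"jaw":8.5},{"x":2.8,"y":-2.77,"z":0,"ax":0,"ay":0,"az":0,"jaw":8.5},{"x":2.8,"y":-2.77,"z":0,"ax":0,"ay":0,"az":0,"jaw":8.5},{"x":2.8,"y":-2.77,"z":0,"ax":0,"ay":0,"az":0,"jaw":8.5},{"x":2.8,"y":-2.77,"z":0,"ax":0,"ay":0,"az":0,"jaw":8.5},{"x":2.8,"y":-2.77,"z":0,"ax":0,"ay":0,"az":0,"jaw":8.5},{"x":2.8,"y":-2.77,"z":0,"ax":0,"ay":0,"az":0,"jaw":8.5},{"x":2.8,"y":-2.77,"z":0,"ax":0,"ay":0,"az":0,"jaw":8.5}]'
```

```text
t: 1.6
position: [453.2, 84.0, 311.1]
tool_rot: [0.0, 0.979, 0.205, -0.0]
force: [0.2, -1.3, -0.3]
grip_width: 0.994
grip_force: 0.0
```

```bash
python3 -m creep '[{"x":2.8,"y":-2.77,"z":0,"ax":0,"ay":0,"az":-0.12,"jaw":8.5},{"x":2.8,"y":-2.77,"z":0,"ax":0,"ay":0,"az":-0.12,"jaw":8.5},{"x":2.8,"y":-2,"z":0,"ax":0,"ay":0,"az":-0.12,"jaw":8.5},{"x":0,"y":0,"z":0,"ax":0,"ay":0,"az":0,"jaw":8.5},{"x":0,"y":0,"z":0,"ax":0,"ay":0,"az":0,"jaw":8.5}]'
python3 - <<'E'
from h import *
c=cap('wrist','w0'); s=arm.read_state(); print(s['position'],s['t'],c['T'].round(3),c['camera_matrix'])
print(R.from_quat(np.roll(s['tool_rot'],-1)).as_matrix().round(3))
E
```

```text
t: 2.02
position: [486.8, 192.4, 310.3]
tool_rot: [-0.001, 0.925, 0.38, -0.001]
force: [0.3, -1.1, -0.4]
grip_width: 0.993
grip_force: 0.0
[487.33535379 190.14938165 310.44854789] 2.0667 [[ 7.02000e-01  6.74000e-01  2.30000e-01  5.45006e+02]
 [-7.12000e-01  6.66000e-01  2.23000e-01  2.50411e+02]
 [-2.00000e-03 -3.20000e-01  9.47000e-01  4.51552e+02]
 [ 0.00000e+00  0.00000e+00  0.00000e+00  1.00000e+00]] [[301.20106288   0.         318.5911347 ]
 [  0.         301.20106288 199.43431978]
 [  0.           0.           1.        ]]
[[ 0.715  0.699 -0.002]
 [ 0.699 -0.715 -0.001]
 [-0.002 -0.001 -1.   ]]
```

View pics/w0.png

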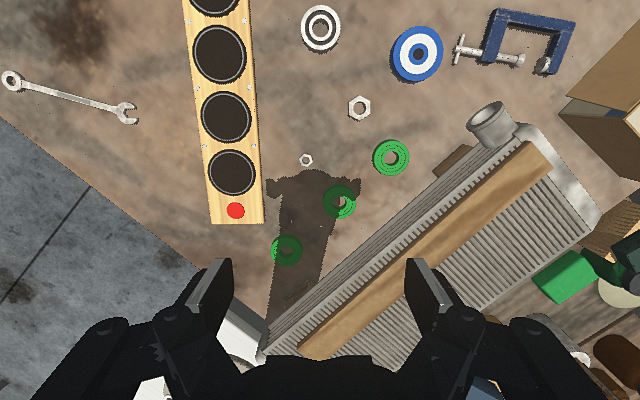

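Wrist view: small nut (306,160), large nut (359,107), bearing (321,29), pulley (417,54), pads (231,172), (226,117), (220,54), red disc (236,211). I'll refine these with contours.

```bash
cat >> h.py <<'E'
def seg(f,u,v,z,mask_fn,r=30):
    im=cv2.imread(f'pics/{f}.png'); u0,v0=max(0,int(u-r)),max(0,int(v-r)); s=im[v0:int(v+r),u0:int(u+r)]
    m=mask_fn(s).astype(np.uint8)
    n,l,st,ce=cv2.connectedComponentsWithStats(m); k=1+np.argmax(st[1:,4])
    c=max(cv2.findContours((l==k).astype(np.uint8),cv2.RETR_EXTERNAL,cv2.CHAIN_APPROX_NONE)[0],key=cv2.contourArea)[:,0,:]
    w=np.array([p2w(f,a+u0,b+v0,z)[:2] for a,b in c]).astype(np.float32)
    return w
def rep(n,w):
    h=cv2.convexHull(w*1)[:,0]; (cx,cy),rad=cv2.minEnclosingCircle(h); M=cv2.moments(h); 
    print(n,'circ',round(cx,1),round(cy,1),'d',round(2*rad,1),'centroid',round(M['m10']/M['m00'],1),round(M['m01']/M['m00'],1),'eqd',round(2*(M['m00']/np.pi)**.5,1))
    return h
def hexang(h):
    # yaw of flat normal (mod 60deg) by minimal 3-direction width
    a=np.radians(np.arange(0,60,1)); best=[]
    for t in a:
        best.append(sum(np.ptp(h@[np.cos(t+k*np.pi/3),np.sin(t+k*np.pi/3)]) for k in range(3))/3)
    i=int(np.argmin(best)); print('  flat normal deg',i,'AF',round(best[i],1),'max',round(max(best),1))
gray=lambda s:s.max(2)
dark=lambda s:gray(s)<75
steel=lambda s:((s.max(2).astype(int)-s.min(2)<28)&(s.max(2)>125))
blue=lambda s:((s[:,:,0].astype(int)-s[:,:,2])>50)
E
python3 - <<'E'
from h import *
for f,P in [('w0',[('pad1',231,172,15),('pad2',226,117,15),('pad3',220,54,15)]),('top0',[('pad1',366,254,15),('pad2',343.5,231,15),('pad3',322,209,15),('pad4',300.5,187,15)])]:
    for n,u,v,z in P: rep(f+n,seg(f,u,v,z,dark,30 if f=='w0' else 15))
for f,P in [('w0',[('sm',306,160,10,steel,14),('lg',359,107,16,steel,20),('br',321,29,15,steel,28),('pu',417,54,12,blue,34)]),('top0',[('sm',391,218,10,steel,8),('lg',392,178,16,steel,12),('br',350,165,15,steel,16),('pu',393.5,140,12,blue,20)])]:
    for n,u,v,z,m,r in P:
        h=rep(f+n,seg(f,u,v,z,m,r))
        if n in('sm','lg'): hexang(h)
print(p2w('w0',236,211,15),p2w('top0',338,121,45))
im=cv2.imread('pics/w0.png'); a=cv2.resize(im[80:180,280:400],None,fx=5,fy=5,interpolation=cv2.INTER_CUBIC); cv2.imwrite('pics/n0.png',a)
E
```

```text
w0pad1 circ 378.2 269.3 d 71.1 centroid 378.2 269.3 eqd 70.0
w0pad2 circ 434.4 325.4 d 71.1 centroid 434.4 325.4 eqd 70.0
w0pad3 circ 490.1 382.2 d 60.8 centroid 490.1 382.4 eqd 59.7
top0pad1 circ 377.6 268.3 d 58.9 centroid 377.6 268.5 eqd 57.0
top0pad2 circ 434.0 325.3 d 57.9 centroid 434.2 325.2 eqd 56.1
top0pad3 circ 490.4 382.1 d 58.3 centroid 490.6 382.1 eqd 56.3
top0pad4 circ 545.7 439.6 d 66.6 centroid 546.7 438.6 eqd 58.6
w0sm circ 468.7 197.6 d 31.2 centroid 469.5 200.1 eqd 22.1
  flat normal deg 40 AF 24.0 max 25.4
w0lg circ 574.2 202.2 d 33.2 centroid 574.5 201.9 eqd 30.4
  flat normal deg 17 AF 29.4 max 32.7
w0br circ 606.4 309.8 d 52.4 centroid 606.3 309.7 eqd 51.0
w0pu circ 675.1 197.6 d 68.6 centroid 675.3 196.8 eqd 66.0
top0sm circ 468.2 201.5 d 22.1 centroid 468.9 202.0 eqd 18.9
  flat normal deg 44 AF 19.5 max 20.1
top0lg circ 575.0 200.2 d 32.8 centroid 575.2 200.5 eqd 30.8
  flat normal deg 15 AF 30.2 max 32.1
top0br circ 609.4 307.9 d 57.6 centroid 607.8 308.7 eqd 52.6
top0pu circ 674.8 196.0 d 66.5 centroid 674.8 195.5 eqd 64.4
[335.68859846 225.3337784   15.        ] [714.37907829 341.65788708  45.        ]
```

View pics/n0.png

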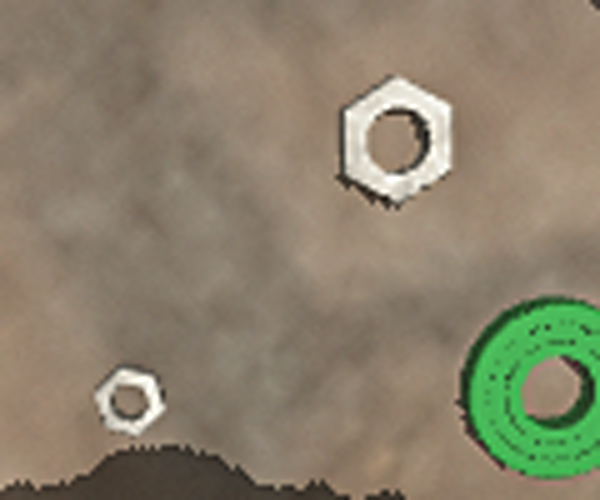

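Pads at about (378,269), (434.3,325.4), (490.3,382.2), (546.5,439), and their spacing is right. The large nut's flats already line up with the jaw; the small nut's yaw needs a closer look, so I go down above it.

```bash
python3 -m creep '[{"x":-0.6,"y":-2.1,"z":3.2,"ax":0,"ay":0,"az":0,"jaw":8.5},{"x":0,"y":0,"z":4,"ax":0,"ay":0,"az":0,"jaw":6},{"x":0,"y":0,"z":4,"ax":0,"ay":0,"az":0,"jaw":5},{"x":0,"y":0,"z":4,"ax":0,"ay":0,"az":0,"jaw":5},{"x":0,"y":0,"z":2.8,"ax":0,"ay":0,"az":0,"jaw":5},{"x":0,"y":0,"z":0,"ax":0,"ay":0,"az":0,"jaw":5},{"x":0,"y":0,"z":0,"ax":0,"ay":0,"az":0,"jaw":5}]'
python3 - <<'E'
from h import *
c=cap('wrist','w1'); s=arm.read_state(); print(s['position'],s['t'],w2p('w1',[469,201,10]))
u,v=w2p('w1',[469,201,10]).astype(int)
a=c['image'][max(0,v-60):v+60,u-60:u+60]; cv2.imwrite('pics/n1.png',cv2.resize(a,None,fx=4,fy=4,interpolation=cv2.INTER_CUBIC))
h=rep('sm',seg('w1',u,v,10,steel,40));hexang(h)
E
```

```text
t: 2.65
position: [468.2, 198.3, 130.6]
tool_rot: [0.001, 0.927, 0.376, -0.002]
force: [0.8, -0.9, 0.3]
grip_width: 0.585
grip_force: 0.0
[469.73244024 199.79224807 132.51289213] 2.7 [317.9228848  189.89969752]
sm circ 490.9 191.7 d 48.4 centroid 492.3 193.8 eqd 34.3
  flat normal deg 16 AF 36.8 max 39.1
```

View pics/n1.png

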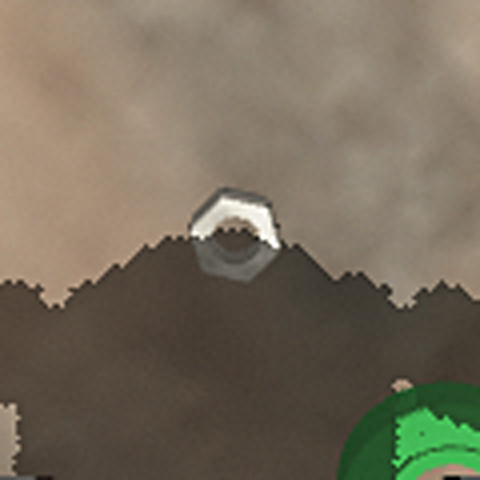

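The nut's top face is centred near pixel (316,188). Its flat normals are turned about 15° counterclockwise from the jaw line, so I turn −0.26 about tool z.

Run:
```python
from h import *
n=p2w('w1',316.3,188.2,10); s=arm.read_state(); M=R.from_quat(np.roll(s['tool_rot'],-1)).as_matrix()
print(n,s['position'],M.round(3),(M.T@(n-s['position'])).round(1))
```

```text
[469.13134803 203.17622917  10.        ] [469.73244024 199.79224807 132.51289213] [[ 0.717  0.697  0.002]
 [ 0.697 -0.717 -0.   ]
 [ 0.001  0.001 -1.   ]] [  1.8  -3.  122.5]
```

```bash
python3 -m creep '[{"x":0.15,"y":-0.2,"z":3.5,"ax":0,"ay":0,"az":-0.12,"jaw":5},{"x":0,"y":0,"z":3.5,"ax":0,"ay":0,"az":-0.12,"jaw":5},{"x":0,"y":0,"z":3.5,"ax":0,"ay":0,"az":-0.02,"jaw":5},{"x":0,"y":0,"z":2.2,"ax":0,"ay":0,"az":0,"jaw":5},{"x":0,"y":0,"z":0,"ax":0,"ay":0,"az":0,"jaw":5},{"x":0,"y":0,"z":0,"ax":0,"ay":0,"az":0,"jaw":1},{"x":0,"y":0,"z":0,"ax":0,"ay":0,"az":0,"jaw":1},{"x":0,"y":0,"z":0,"ax":0,"ay":0,"az":0,"jaw":1}]'; python3 -m creep '[{"x":0,"y":0,"z":0,"ax":0,"ay":0,"az":0,"jaw":1},{"x":0,"y":0,"z":0,"ax":0,"ay":0,"az":0,"jaw":1},{"x":0,"y":0,"z":0,"ax":0,"ay":0,"az":0,"jaw":1}]'; python3 -c "
from h import *
cap('wrist','w2')"
```

```text
t: 3.37
position: [471.3, 204.7, 7.6]
tool_rot: [0.001, 0.87, 0.494, 0.003]
force: [-1.7, -0.6, 7.3]
grip_width: 0.179
grip_force: 60.9
t: 3.62
position: [471.2, 204.7, 7.7]
tool_rot: [0.001, 0.869, 0.494, 0.003]
force: [-0.5, 0.1, 5.6]
grip_width: 0.178
grip_force: 58.5
```

View pics/w2.png

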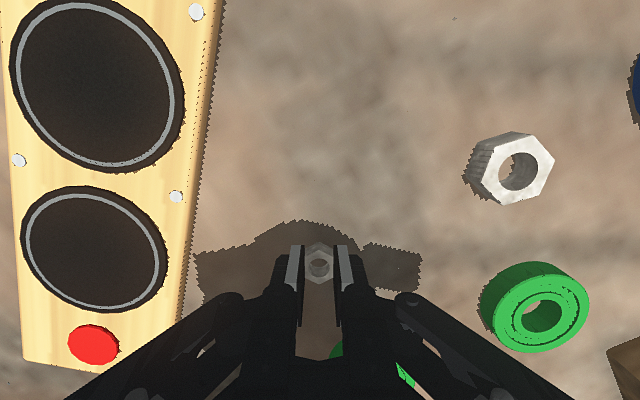

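The fingers are closed round the nut at (319,262), holding about 60 N. I'll lift it and check that it comes along.

```bash
python3 -m creep '[{"x":0,"y":0,"z":-1,"ax":0,"ay":0,"az":0,"jaw":1},{"x":0,"y":0,"z":-3,"ax":0,"ay":0,"az":0,"jaw":1},{"x":0,"y":0,"z":-3,"ax":0,"ay":0,"az":0,"jaw":1},{"x":0,"y":0,"z":0,"ax":0,"ay":0,"az":0,"jaw":1},{"x":0,"y":0,"z":0,"ax":0,"ay":0,"az":0,"jaw":1}]'; python3 -c "
from h import *
c=cap('wrist','w3');s=arm.read_state();print(s['position'],R.from_quat(np.roll(s['tool_rot'],-1)).as_matrix().round(3))
cv2.imwrite('pics/n3.png',cv2.resize(c['image'][200:340,230:410],None,fx=3,fy=3))"
```

```text
t: 4.08
position: [470.7, 204.6, 77.9]
tool_rot: [0.001, 0.869, 0.494, 0.004]
force: [-0.5, -0.8, -1.4]
grip_width: 0.177
grip_force: 58.7
[469.37296459 203.56450482  76.11655258] [[ 0.512  0.859  0.003]
 [ 0.859 -0.512  0.   ]
 [ 0.002  0.003 -1.   ]]
```

View pics/n3.png

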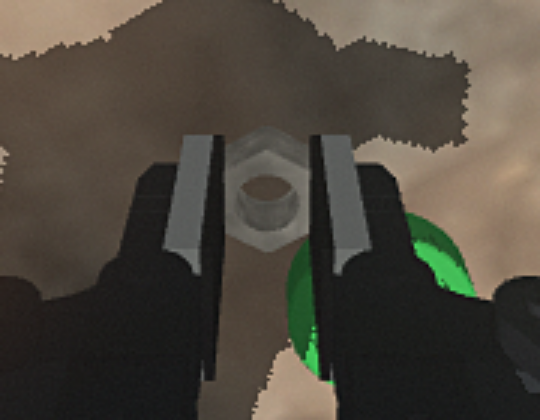

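Run:
```python
from h import *
s=arm.read_state(); M=R.from_quat(np.roll(s['tool_rot'],-1)).as_matrix();p=s['position'];
n=p2w('w3',319.3,267,79); print(n,p,(M.T@(n-p)).round(1), w2p('w3',p))
t=np.array([378.2,269.3,0]); o=(M.T@(n-p))*[1,1,0]
print('delta tool',(M.T@((t-n)*[1,1,0])).round(1))
```

```text
[468.81327852 202.28011139  79.        ] [469.37296459 203.56450482  76.11655258] [-1.4  0.2 -2.9] [318.93588013 261.91606127]
delta tool [  11.2 -112.1   -0.3]
```

```bash
python3 -m creep '[{"x":0.4,"y":-3.7,"z":0,"ax":0,"ay":0,"az":0,"jaw":1},{"x":0.4,"y":-3.7,"z":0,"ax":0,"ay":0,"az":0,"jaw":1},{"x":0.3,"y":-3.8,"z":0,"ax":0,"ay":0,"az":0,"jaw":1},{"x":0,"y":0,"z":2.5,"ax":0,"ay":0,"az":0,"jaw":1},{"x":0,"y":0,"z":2,"ax":0,"ay":0,"az":0,"jaw":1},{"x":0,"y":0,"z":0.8,"ax":0,"ay":0,"az":0,"jaw":1},{"x":0,"y":0,"z":0,"ax":0,"ay":0,"az":0,"jaw":1},{"x":0,"y":0,"z":0,"ax":0,"ay":0,"az":0,"jaw":1}]'
python3 - <<'E'
from h import *
c=cap('wrist','w4');s=arm.read_state();print(s['position'],s['force'],s['t'])
cv2.imwrite('pics/n4.png',cv2.resize(c['image'][130:380,180:460],None,fx=2,fy=2))
E
```

```text
t: 4.8
position: [375.0, 269.5, 22.4]
tool_rot: [0.001, 0.869, 0.495, -0.003]
force: [-8.1, -2.7, 19.4]
grip_width: 0.177
grip_force: 61.7
[375.00165654 269.50354965  22.42616908] [-7.13084786 -3.39926703 18.6057349 ] 4.85
```

View pics/n4.png

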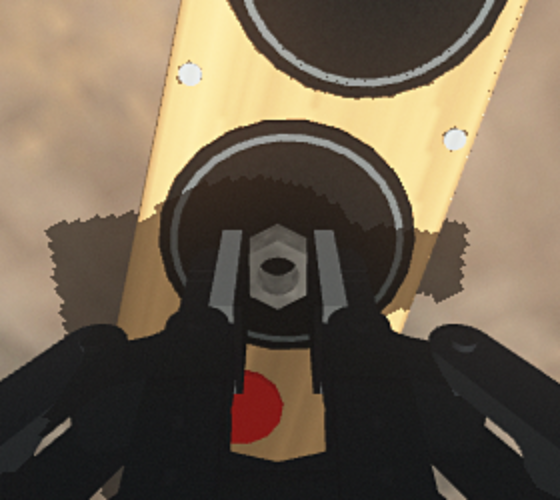

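The nut is pressed onto pad1. Pad ellipse centre is about pixel (323.5,246.5) and the nut's top about (318.5,266); I'll check the offset before letting go.

Run:
```python
from h import *
s=arm.read_state(); M=R.from_quat(np.roll(s['tool_rot'],-1)).as_matrix();p=s['position']
a=[180+160/2,180+414/2]; 
pad=(p2w('w4',323.5,190,15)+p2w('w4',323.5,303,15))/2; lr=(p2w('w4',260,246,15),p2w('w4',387,246,15)); n=p2w('w4',318.5,266,25)
print(pad,lr,n,p,(M.T@((np.array([378,269,0])-n)*[1,1,0])).round(1),(M.T@((pad-n)*[1,1,0])).round(1))
```

```text
[377.83362157 270.56793614  15.        ] (array([349.15014773, 290.69463449,  15.        ]), array([409.20971879, 255.0768406 ,  15.        ])) [373.53296992 268.7057919   25.        ] [375.00165654 269.50354965  22.42616908] [ 2.5  3.7 -0. ] [ 3.8  2.7 -0. ]
```

```bash
python3 -m creep '[{"x":0,"y":0,"z":-0.4,"ax":0,"ay":0,"az":0,"jaw":1},{"x":0.3,"y":0.3,"z":0,"ax":0,"ay":0,"az":0,"jaw":1},{"x":0,"y":0,"z":0.15,"ax":0,"ay":0,"az":0,"jaw":1},{"x":0,"y":0,"z":0,"ax":0,"ay":0,"az":0,"jaw":1},{"x":0,"y":0,"z":0,"ax":0,"ay":0,"az":0,"jaw":4},{"x":0,"y":0,"z":0,"ax":0,"ay":0,"az":0,"jaw":4},{"x":0,"y":0,"z":0,"ax":0,"ay":0,"az":0,"jaw":4}]'; python3 -m creep '[{"x":0,"y":0,"z":-2,"ax":0,"ay":0,"az":0,"jaw":4},{"x":0,"y":0,"z":-4,"ax":0,"ay":0,"az":0,"jaw":5},{"x":0,"y":0,"z":-4,"ax":0,"ay":0,"az":0,"jaw":5},{"x":0,"y":0,"z":0,"ax":0,"ay":0,"az":0,"jaw":5},{"x":0,"y":0,"z":0,"ax":0,"ay":0,"az":0,"jaw":5}]'
python3 - <<'E'
from h import *
c=cap('wrist','w5');s=arm.read_state();p=s['position'];M=R.from_quat(np.roll(s['tool_rot'],-1)).as_matrix()
print(p,s['force'],s['t'],M.round(3),(M.T@(np.array([574.7,201.5,16])-p)).round(1))
u,v=w2p('w5',[378,269,25]).astype(int); print(u,v)
cv2.imwrite('pics/n5.png',cv2.resize(c['image'][v-100:v+100,u-130:u+130],None,fx=2,fy=2))
E
```

```text
t: 5.43
position: [381.8, 270.9, 23.6]
tool_rot: [-0.0, 0.869, 0.494, -0.0]
force: [-0.1, -0.3, -0.2]
grip_width: 0.465
grip_force: 0.0
t: 5.85
position: [383.5, 272.5, 126.2]
tool_rot: [0.0, 0.869, 0.494, 0.003]
force: [0.6, -0.4, 0.8]
grip_width: 0.591
grip_force: 0.0
[382.32144148 271.12169736 124.37753559] [ 0.1122115   0.07169979 -0.57921115] 5.9 [[ 0.512  0.859  0.002]
 [ 0.859 -0.512  0.   ]
 [ 0.001  0.001 -1.   ]] [ 38.5 200.8 108.7]
315 206
```

View pics/n5.png

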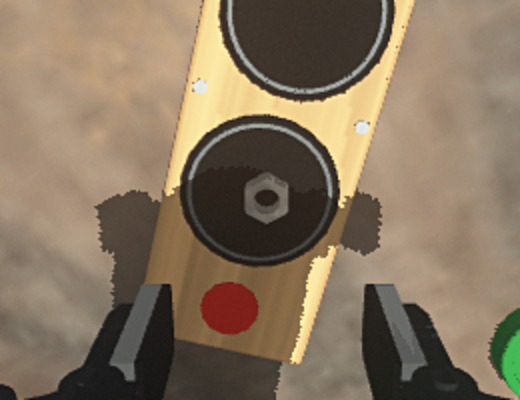

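The small nut sits on pad1 about 3–5 mm off centre (nut at crop (266,200), pad at (260,190), part of that being parallax). Next, the large nut.

```bash
python3 -m creep '[{"x":0.77,"y":4.02,"z":0,"ax":0,"ay":0,"az":0,"jaw":6},{"x":0.77,"y":4.02,"z":0,"ax":0,"ay":0,"az":0,"jaw":6},{"x":0.77,"y":4.02,"z":0,"ax":0,"ay":0,"az":0,"jaw":6},{"x":0.77,"y":4.02,"z":0,"ax":0,"ay":0,"az":0,"jaw":6},{"x":0.77,"y":4.02,"z":0,"ax":0,"ay":0,"az":0,"jaw":6},{"x":0,"y":0,"z":2,"ax":0,"ay":0,"az":0.125,"jaw":6},{"x":0,"y":0,"z":0,"ax":0,"ay":0,"az":0.125,"jaw":6},{"x":0,"y":0,"z":0,"ax":0,"ay":0,"az":0,"jaw":6}]'; python3 -m creep '[{"x":0,"y":0,"z":0,"ax":0,"ay":0,"az":0,"jaw":6}]'
python3 - <<'E'
from h import *
c=cap('wrist','w6');s=arm.read_state();p=s['position'];M=R.from_quat(np.roll(s['tool_rot'],-1)).as_matrix()
u,v=w2p('w6',[574.7,201.5,16]).astype(int); print(p,u,v,M[:2,1].round(3),s['t'])
print((M.T@(np.array([574.7,201.5,16])-p)).round(1))
cv2.imwrite('pics/n6.png',cv2.resize(c['image'][v-100:v+100,u-130:u+130],None,fx=2,fy=2))
n=p2w('w5',318,206,25); d=p2w('w5',315,201,15); print(n-d)
E
```

```text
t: 6.57
position: [572.6, 199.6, 99.8]
tool_rot: [-0.0, 0.925, 0.38, -0.004]
force: [-1.2, -0.3, 0.5]
grip_width: 0.705
grip_force: 0.0
t: 6.65
position: [572.9, 201.2, 101.9]
tool_rot: [-0.0, 0.923, 0.384, -0.002]
force: [-0.3, 0.7, 0.4]
grip_width: 0.705
grip_force: 0.0
[573.23338938 201.73450102 102.78571323] 321 203 [ 0.709 -0.705] 6.7
[ 1.   1.3 86.8]
[ 1.68212686 -2.33995335 10.        ]
```

View pics/n6.png

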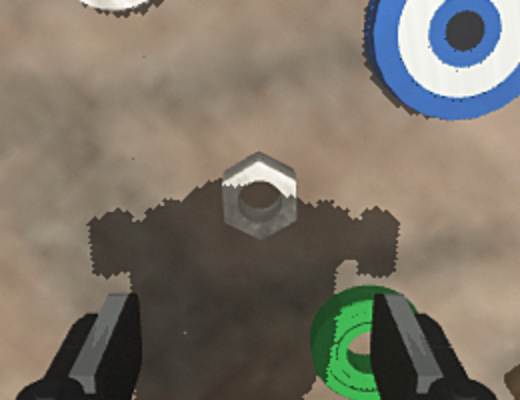

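The nut is centred at pixel (321,203) with its flats facing the jaws. Descend and grip.

```bash
python3 -m creep '[{"x":0.1,"y":0.1,"z":3.5,"ax":0,"ay":0,"az":0,"jaw":6},{"x":0,"y":0,"z":3.5,"ax":0,"ay":0,"az":0,"jaw":6},{"x":0,"y":0,"z":2.4,"ax":0,"ay":0,"az":0,"jaw":6},{"x":0,"y":0,"z":0,"ax":0,"ay":0,"az":0,"jaw":6},{"x":0,"y":0,"z":0,"ax":0,"ay":0,"az":0,"jaw":2},{"x":0,"y":0,"z":0,"ax":0,"ay":0,"az":0,"jaw":2},{"x":0,"y":0,"z":0,"ax":0,"ay":0,"az":0,"jaw":2},{"x":0,"y":0,"z":0,"ax":0,"ay":0,"az":0,"jaw":2}]'; python3 -m creep '[{"x":0,"y":0,"z":0,"ax":0,"ay":0,"az":0,"jaw":2},{"x":0,"y":0,"z":-1,"ax":0,"ay":0,"az":0,"jaw":2},{"x":0,"y":0,"z":-3,"ax":0,"ay":0,"az":0,"jaw":2},{"x":0,"y":0,"z":-3,"ax":0,"ay":0,"az":0,"jaw":2},{"x":0,"y":0,"z":0,"ax":0,"ay":0,"az":0,"jaw":2},{"x":0,"y":0,"z":0,"ax":0,"ay":0,"az":0,"jaw":2}]';  python3 - <<'E'
from h import *
s=arm.read_state();p=s['position'];M=R.from_quat(np.roll(s['tool_rot'],-1)).as_matrix()
print(p,M.round(3)[:2,:2],(M.T@(np.array([434.3,325.4,16])-p)).round(1))
E
```

```text
t: 7.37
position: [577.5, 202.8, 12.7]
tool_rot: [-0.0, 0.924, 0.382, 0.003]
force: [-1.1, 0.3, 4.1]
grip_width: 0.313
grip_force: 59.4
t: 7.87
position: [577.5, 202.2, 82.9]
tool_rot: [0.0, 0.924, 0.382, 0.003]
force: [-0.3, -0.7, -0.7]
grip_width: 0.315
grip_force: 59.3
[577.52417596 202.23806563  82.9478725 ] [[ 0.708  0.706]
 [ 0.706 -0.708]] [ -14.8 -188.5   66.4]
```

```bash
python3 -m creep '[{"x":-0.26,"y":-3.78,"z":0,"ax":0,"ay":0,"az":0,"jaw":2},{"x":-0.26,"y":-3.78,"z":0,"ax":0,"ay":0,"az":0,"jaw":2},{"x":-0.26,"y":-3.78,"z":0,"ax":0,"ay":0,"az":0,"jaw":2},{"x":-0.26,"y":-3.78,"z":0,"ax":0,"ay":0,"az":0,"jaw":2},{"x":-0.26,"y":-3.78,"z":0,"ax":0,"ay":0,"az":0,"jaw":2},{"x":0,"y":0,"z":2.5,"ax":0,"ay":0,"az":0,"jaw":2},{"x":0,"y":0,"z":2,"ax":0,"ay":0,"az":0,"jaw":2},{"x":0,"y":0,"z":0,"ax":0,"ay":0,"az":0,"jaw":2}]'; python3 -m creep '[{"x":0,"y":0,"z":0,"ax":0,"ay":0,"az":0,"jaw":2}]'
python3 - <<'E'
from h import *
c=cap('wrist','w7');s=arm.read_state();p=s['position'];M=R.from_quat(np.roll(s['tool_rot'],-1)).as_matrix()
print(p,s['force'],(M.T@(np.array([434.3,325.4,16])-p)).round(1))
cv2.imwrite('pics/n7.png',cv2.resize(c['image'][130:380,180:460],None,fx=2,fy=2))
E
```

```text
t: 8.53
position: [429.3, 323.0, 30.4]
tool_rot: [0.002, 0.924, 0.383, -0.005]
force: [0.8, -1.7, -1.9]
grip_width: 0.311
grip_force: 59.3
t: 8.62
position: [431.9, 324.2, 33.2]
tool_rot: [0.001, 0.924, 0.382, -0.002]
force: [0.3, 0.3, 0.3]
grip_width: 0.318
grip_force: 59.3
[433.12751931 325.17455496  34.45671517] [ 0.58344828  0.75907797 -0.08357487] [ 1.   0.7 18.5]
```

View pics/n7.png

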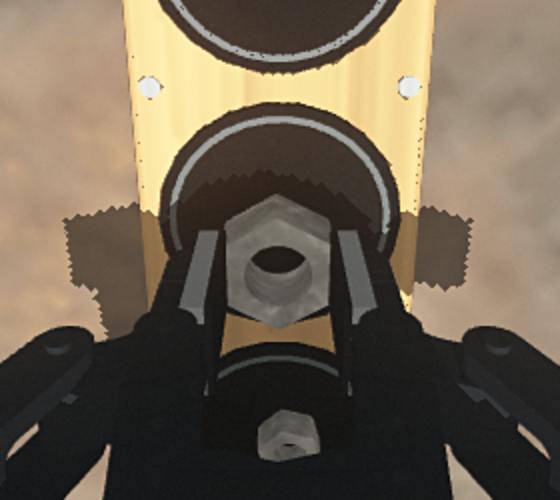

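The nut is held level over pad2, its top face near pixel (319,265). I'll check by numbers, then lower.

```bash
python3 - <<'E'
from h import *
s=arm.read_state(); M=R.from_quat(np.roll(s['tool_rot'],-1)).as_matrix()
n=p2w('w7',319,265,37); print(n,(M.T@((np.array([434.3,325.4,0])-n)*[1,1,0])).round(1))
E
python3 -m creep '[{"x":0.15,"y":0.05,"z":0.5,"ax":0,"ay":0,"az":0,"jaw":2},{"x":0,"y":0,"z":0,"ax":0,"ay":0,"az":0,"jaw":2},{"x":0,"y":0,"z":0,"ax":0,"ay":0,"az":0,"jaw":2}]'
```

```text
[431.28872576 324.41083323  37.        ] [ 2.8  1.4 -0. ]
t: 8.92
position: [435.3, 326.6, 30.3]
tool_rot: [-0.0, 0.924, 0.381, 0.0]
force: [-0.2, 0.2, 0.1]
grip_width: 0.319
grip_force: 59.3
```

```bash
python3 -m creep '[{"x":0.05,"y":0,"z":0.25,"ax":0,"ay":0,"az":0,"jaw":2},{"x":0,"y":0,"z":0,"ax":0,"ay":0,"az":0,"jaw":2},{"x":0,"y":0,"z":0,"ax":0,"ay":0,"az":0,"jaw":2}]'; python3 -m creep '[{"x":0,"y":0,"z":0,"ax":0,"ay":0,"az":0,"jaw":5},{"x":0,"y":0,"z":0,"ax":0,"ay":0,"az":0,"jaw":5},{"x":0,"y":0,"z":0,"ax":0,"ay":0,"az":0,"jaw":5},{"x":0,"y":0,"z":-3,"ax":0,"ay":0,"az":0,"jaw":5},{"x":0,"y":0,"z":-4,"ax":0,"ay":0,"az":0,"jaw":8},{"x":0,"y":0,"z":-1,"ax":0,"ay":0,"az":0,"jaw":8},{"x":0,"y":0,"z":0,"ax":0,"ay":0,"az":0,"jaw":8},{"x":0,"y":0,"z":0,"ax":0,"ay":0,"az":0,"jaw":8}]'
python3 - <<'E'
from h import *
cap('wrist','w8');s=arm.read_state();p=s['position'];M=R.from_quat(np.roll(s['tool_rot'],-1)).as_matrix()
print(p,w2p('w8',[434,325,31]),(M.T@(np.array([606.3,309.7,15])-p)).round(1))
im=cv2.imread('pics/w8.png');u,v=w2p('w8',[434,325,31]).astype(int)
g=im[v-40:v+40,u-40:u+40].max(2); m=(g>75).astype(np.uint8); n,l,st,ce=cv2.connectedComponentsWithStats(m)
k=l[40,40] or l[40,55]; 
for i in range(1,n):
  if st[i,4]>200: print(st[i],ce[i]+[u-40,v-40], p2w('w8',*(ce[i]+[u-40,v-40]),31))
E
```

```text
t: 9.17
position: [435.5, 327.4, 27.7]
tool_rot: [-0.0, 0.924, 0.382, 0.001]
force: [1.0, -0.7, 0.5]
grip_width: 0.315
grip_force: 59.5
t: 9.83
position: [435.1, 327.2, 107.8]
tool_rot: [0.0, 0.924, 0.382, 0.001]
force: [0.3, -0.1, -1.2]
grip_width: 0.939
grip_force: 0.0
[434.41824934 326.38801112 106.52769763] [320.53526511 212.80624264] [110.1 133.1  91.4]
[  20   15   38   46 1139] [318.52238806 209.41352063] [434.88623312 328.08814515  31.        ]
[   0   46   80   34 1219] [320.12305168 242.21082855] [415.91074316 307.36088872  31.        ]
```

The large nut is on pad2 within about 2 mm. Now the bearing: hover first.

```bash
python3 -m creep '[{"x":2.2,"y":2.66,"z":0,"ax":0,"ay":0,"az":0,"jaw":8.5},{"x":2.2,"y":2.66,"z":0,"ax":0,"ay":0,"az":0,"jaw":8.5},{"x":2.2,"y":2.66,"z":0,"ax":0,"ay":0,"az":0,"jaw":8.5},{"x":2.2,"y":2.66,"z":0,"ax":0,"ay":0,"az":0,"jaw":8.5},{"x":2.2,"y":2.66,"z":0,"ax":0,"ay":0,"az":0,"jaw":8.5},{"x":0,"y":0,"z":0,"ax":0,"ay":0,"az":0,"jaw":8.5},{"x":0,"y":0,"z":0,"ax":0,"ay":0,"az":0,"jaw":8.5},{"x":0,"y":0,"z":0,"ax":0,"ay":0,"az":0,"jaw":8.5}]'
python3 - <<'E'
from h import *
cap('wrist','w9');s=arm.read_state();p=s['position'];M=R.from_quat(np.roll(s['tool_rot'],-1)).as_matrix()
u,v=w2p('w9',[606.3,309.7,15]);print(p,u,v,(M.T@(np.array([606.3,309.7,15])-p)).round(1))
for t in (60,80,100):
  rep(t,seg('w9',u,v,15,lambda s:((s.max(2).astype(int)-s.min(2)<25)&(s.max(2)>t)),45))
E
```

```text
t: 10.55
position: [604.7, 310.5, 104.9]
tool_rot: [-0.0, 0.924, 0.382, -0.002]
force: [-0.2, -0.2, 0.0]
grip_width: 0.997
grip_force: 0.0
[604.2685101  311.1759411  105.72565694] 321.82557240392794 203.13367025270995 [ 0.7  2.7 90.7]
60 circ 593.5 303.5 d 86.9 centroid 598.5 303.6 eqd 73.6
80 circ 603.8 303.4 d 72.6 centroid 603.7 305.7 eqd 62.5
100 circ 608.2 311.4 d 54.3 centroid 608.0 311.5 eqd 52.3
```

```bash
python3 -m creep '[{"x":0.15,"y":0.2,"z":3.5,"ax":0,"ay":0,"az":0,"jaw":8.5},{"x":0,"y":0,"z":3.5,"ax":0,"ay":0,"az":0,"jaw":8.5},{"x":0,"y":0,"z":2.6,"ax":0,"ay":0,"az":0,"jaw":8.5},{"x":0,"y":0,"z":0.5,"ax":0,"ay":0,"az":0,"jaw":8.5},{"x":0,"y":0,"z":0,"ax":0,"ay":0,"az":0,"jaw":8.5},{"x":0,"y":0,"z":0,"ax":0,"ay":0,"az":0,"jaw":4},{"x":0,"y":0,"z":0,"ax":0,"ay":0,"az":0,"jaw":4},{"x":0,"y":0,"z":0,"ax":0,"ay":0,"az":0,"jaw":4}]'; python3 -m creep '[{"x":0,"y":0,"z":0,"ax":0,"ay":0,"az":0,"jaw":4},{"x":0,"y":0,"z":0,"ax":0,"ay":0,"az":0,"jaw":4},{"x":0,"y":0,"z":0,"ax":0,"ay":0,"az":0,"jaw":4}]'
```

```text
t: 11.27
position: [610.3, 311.8, 9.2]
tool_rot: [-0.001, 0.924, 0.382, 0.002]
force: [-3.0, 1.9, 4.3]
grip_width: 0.597
grip_force: 3.7
t: 11.52
position: [610.5, 311.9, 10.0]
tool_rot: [-0.001, 0.924, 0.382, 0.002]
force: [-1.3, 0.1, 6.0]
grip_width: 0.553
grip_force: 60.6
```

```bash
python3 -m creep '[{"x":0,"y":0,"z":-1,"ax":0,"ay":0,"az":0,"jaw":4},{"x":0,"y":0,"z":-3,"ax":0,"ay":0,"az":0,"jaw":4},{"x":0,"y":0,"z":-3,"ax":0,"ay":0,"az":0,"jaw":4},{"x":0,"y":0,"z":0,"ax":0,"ay":0,"az":0,"jaw":4},{"x":0,"y":0,"z":0,"ax":0,"ay":0,"az":0,"jaw":4},{"x":0,"y":0,"z":0,"ax":0,"ay":0,"az":0,"jaw":4}]'
python3 - <<'E'
from h import *
c=cap('wrist','w10');s=arm.read_state();p=s['position'];M=R.from_quat(np.roll(s['tool_rot'],-1)).as_matrix()
print(p,w2p('w10',p),(M.T@(np.array([490.3,382.2,15])-p)).round(1))
cv2.imwrite('pics/n10.png',cv2.resize(c['image'][170:370,180:460],None,fx=2,fy=2))
E
```

```text
t: 12.02
position: [608.9, 309.8, 76.5]
tool_rot: [0.0, 0.924, 0.382, -0.0]
force: [-0.5, 0.2, -2.1]
grip_width: 0.545
grip_force: 62.0
[608.37051339 309.32921587  75.24370958] [319.9170563  260.78499251] [ -32.  -135.    60.3]
```

View pics/n10.png

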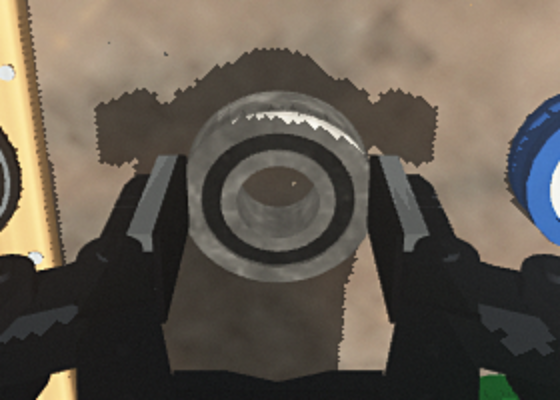

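The bearing is held level, with its seal ring centred at pixel (319,270).

Run:
```python
from h import *
s=arm.read_state();M=R.from_quat(np.roll(s['tool_rot'],-1)).as_matrix()
n=p2w('w10',319,270,81); print(n,(M.T@((n-s['position'])*[1,1,0])).round(1),(M.T@((np.array([490.3,382.2,0])-n)*[1,1,0])).round(1))
```

```text
[606.53458623 308.20893093  81.        ] [-2.1 -0.5  0. ] [-3.010e+01 -1.345e+02  1.000e-01]
```

Move by x −30, y −134.5, then lower about 45.

```bash
python3 -m creep '[{"x":-0.75,"y":-3.37,"z":0,"ax":0,"ay":0,"az":0,"jaw":4},{"x":-0.75,"y":-3.37,"z":0,"ax":0,"ay":0,"az":0,"jaw":4},{"x":-0.75,"y":-3.37,"z":0,"ax":0,"ay":0,"az":0,"jaw":4},{"x":-0.75,"y":-3.37,"z":0,"ax":0,"ay":0,"az":0,"jaw":4},{"x":0,"y":0,"z":2.5,"ax":0,"ay":0,"az":0,"jaw":4},{"x":0,"y":0,"z":1.7,"ax":0,"ay":0,"az":0,"jaw":4},{"x":0,"y":0,"z":0,"ax":0,"ay":0,"az":0,"jaw":4},{"x":0,"y":0,"z":0,"ax":0,"ay":0,"az":0,"jaw":4}]'; python3 -m creep '[{"x":0,"y":0,"z":0,"ax":0,"ay":0,"az":0,"jaw":4},{"x":0,"y":0,"z":0,"ax":0,"ay":0,"az":0,"jaw":4}]'
python3 - <<'E'
from h import *
cap('wrist','w11');s=arm.read_state();p=s['position'];M=R.from_quat(np.roll(s['tool_rot'],-1)).as_matrix()
b=p+M@[-2.1,-0.5,0]; print(p,s['force'],(M.T@((np.array([490.3,382.2,0])-b)*[1,1,0])).round(1))
E
```

```text
t: 12.73
position: [491.6, 382.4, 31.9]
tool_rot: [0.001, 0.924, 0.382, -0.003]
force: [0.7, -0.2, -2.1]
grip_width: 0.549
grip_force: 62.3
t: 12.9
position: [493.8, 384.6, 35.2]
tool_rot: [-0.0, 0.924, 0.381, 0.001]
force: [-0.6, -0.7, -1.5]
grip_width: 0.551
grip_force: 62.3
[493.80607994 384.81499873  35.39491828] [ 0.03718599  0.21699773 -1.67954272] [-2.2 -0.1 -0. ]
```

```bash
python3 -m creep '[{"x":-0.2,"y":0,"z":0.8,"ax":0,"ay":0,"az":0,"jaw":4},{"x":0,"y":0,"z":0.2,"ax":0,"ay":0,"az":0,"jaw":4},{"x":0,"y":0,"z":0,"ax":0,"ay":0,"az":0,"jaw":4},{"x":0,"y":0,"z":0,"ax":0,"ay":0,"az":0,"jaw":4},{"x":0,"y":0,"z":0,"ax":0,"ay":0,"az":0,"jaw":4}]'
```

```text
t: 13.37
position: [491.7, 383.1, 25.0]
tool_rot: [0.0, 0.924, 0.382, 0.0]
force: [-0.4, -0.7, 3.6]
grip_width: 0.556
grip_force: 63.6
```

Touching (3.6 N), so release and rise.

```bash
python3 -m creep '[{"x":0,"y":0,"z":0,"ax":0,"ay":0,"az":0,"jaw":7},{"x":0,"y":0,"z":0,"ax":0,"ay":0,"az":0,"jaw":7},{"x":0,"y":0,"z":0,"ax":0,"ay":0,"az":0,"jaw":7},{"x":0,"y":0,"z":-3,"ax":0,"ay":0,"az":0,"jaw":7},{"x":0,"y":0,"z":-4,"ax":0,"ay":0,"az":0,"jaw":8.5},{"x":0,"y":0,"z":-1,"ax":0,"ay":0,"az":0,"jaw":8.5},{"x":0,"y":0,"z":0,"ax":0,"ay":0,"az":0,"jaw":8.5},{"x":0,"y":0,"z":0,"ax":0,"ay":0,"az":0,"jaw":8.5}]'
python3 - <<'E'
from h import *
cap('wrist','w12');s=arm.read_state();p=s['position'];M=R.from_quat(np.roll(s['tool_rot'],-1)).as_matrix()
u,v=w2p('w12',[490,382,30]); im=cv2.imread('pics/w12.png')
for t in (70,90):
  rep(t,seg('w12',u,v,30,lambda s:((s.max(2).astype(int)-s.min(2)<25)&(s.max(2)>t)),42))
print(p,u,v,(M.T@(np.array([675,197,15])-p)).round(1))
E
```

```text
t: 14.03
position: [491.6, 383.5, 105.0]
tool_rot: [-0.0, 0.924, 0.382, 0.001]
force: [-0.4, -0.6, -1.0]
grip_width: 0.992
grip_force: 0.0
70 circ 493.0 385.7 d 63.3 centroid 493.1 385.9 eqd 60.6
90 circ 490.2 382.3 d 54.7 centroid 489.9 382.5 eqd 52.5
[490.94879811 382.58437162 103.54319284] 319.50204035869194 213.51293942968667 [ -0.6 261.3  88.6]
```

The bearing is on pad3 within about 2 mm. The clamp tip lies near world (713,164), on the present jaw line of the pulley, so I turn the jaws to world y for that grasp.

```bash
python3 -m creep '[{"x":0,"y":3.73,"z":0,"ax":0,"ay":0,"az":0,"jaw":8.5},{"x":0,"y":3.73,"z":0,"ax":0,"ay":0,"az":0,"jaw":8.5},{"x":0,"y":3.73,"z":0,"ax":0,"ay":0,"az":0,"jaw":8.5},{"x":0,"y":3.73,"z":0,"ax":0,"ay":0,"az":0,"jaw":8.5},{"x":0,"y":3.73,"z":0,"ax":0,"ay":0,"az":0,"jaw":8.5},{"x":0,"y":3.73,"z":0,"ax":0,"ay":0,"az":0,"jaw":8.5},{"x":0,"y":3.73,"z":0,"ax":0,"ay":0,"az":0,"jaw":8.5},{"x":0,"y":0,"z":0,"ax":0,"ay":0,"az":0.12,"jaw":8.5}]'; python3 -m creep '[{"x":0,"y":0,"z":0,"ax":0,"ay":0,"az":0.12,"jaw":8.5},{"x":0,"y":0,"z":0,"ax":0,"ay":0,"az":0.12,"jaw":8.5},{"x":0,"y":0,"z":0,"ax":0,"ay":0,"az":0.12,"jaw":8.5},{"x":0,"y":0,"z":0,"ax":0,"ay":0,"az":0.12,"jaw":8.5},{"x":0,"y":0,"z":0,"ax":0,"ay":0,"az":0.12,"jaw":8.5},{"x":0,"y":0,"z":0,"ax":0,"ay":0,"az":0.06,"jaw":8.5},{"x":0,"y":0,"z":0,"ax":0,"ay":0,"az":0,"jaw":8.5},{"x":0,"y":0,"z":0,"ax":0,"ay":0,"az":0,"jaw":8.5}]';  python3 - <<'E'
from h import *
cap('wrist','w13');s=arm.read_state();p=s['position'];M=R.from_quat(np.roll(s['tool_rot'],-1)).as_matrix()
u,v=w2p('w13',[675,197,12]); print(u,v)
w=seg('w13',u,v,12,blue,70); rep('pu',w)
rep('blue@20 z',seg('w13',u,v,20,blue,70))
print(p,M[:2,:2].round(3),(M.T@(np.array([675,197,12])-p)).round(1))
c=cv2.imread('pics/w13.png'); 
E
```

```text
t: 14.75
position: [681.7, 185.0, 100.3]
tool_rot: [0.005, 0.948, 0.318, -0.001]
force: [0.4, -2.5, -0.6]
grip_width: 0.996
grip_force: 0.0
t: 15.42
position: [674.6, 197.7, 102.2]
tool_rot: [0.001, 1.0, 0.003, -0.002]
force: [0.1, -0.3, -0.4]
grip_width: 0.997
grip_force: 0.0
319.7377072936217 202.7388717902555
pu circ 675.6 197.9 d 66.5 centroid 688.7 200.2 eqd 45.7
blue@20 z circ 678.4 197.9 d 64.2 centroid 691.0 200.2 eqd 44.1
[674.80757088 197.76798719 102.60343313] [[ 1.     0.006]
 [ 0.006 -1.   ]] [ 0.4  0.7 90.6]
```

```bash
python3 -m creep '[{"x":0.05,"y":0,"z":3.5,"ax":0,"ay":0,"az":0,"jaw":8.5},{"x":0,"y":0,"z":3.5,"ax":0,"ay":0,"az":0,"jaw":8.5},{"x":0,"y":0,"z":2.2,"ax":0,"ay":0,"az":0,"jaw":8.5},{"x":0,"y":0,"z":0.6,"ax":0,"ay":0,"az":0,"jaw":8.5},{"x":0,"y":0,"z":0,"ax":0,"ay":0,"az":0,"jaw":8.5},{"x":0,"y":0,"z":0,"ax":0,"ay":0,"az":0,"jaw":8.5},{"x":0,"y":0,"z":0,"ax":0,"ay":0,"az":0,"jaw":5.5},{"x":0,"y":0,"z":0,"ax":0,"ay":0,"az":0,"jaw":5.5}]'; python3 -m creep '[{"x":0,"y":0,"z":0,"ax":0,"ay":0,"az":0,"jaw":5.5},{"x":0,"y":0,"z":0,"ax":0,"ay":0,"az":0,"jaw":5.5},{"x":0,"y":0,"z":0,"ax":0,"ay":0,"az":0,"jaw":5.5}]'; python3 -m creep '[{"x":0,"y":0,"z":-1,"ax":0,"ay":0,"az":0,"jaw":5.5},{"x":0,"y":0,"z":-3,"ax":0,"ay":0,"az":0,"jaw":5.5},{"x":0,"y":0,"z":-3,"ax":0,"ay":0,"az":0,"jaw":5.5},{"x":0,"y":0,"z":0,"ax":0,"ay":0,"az":0,"jaw":5.5},{"x":0,"y":0,"z":0,"ax":0,"ay":0,"az":0,"jaw":5.5},{"x":0,"y":0,"z":0,"ax":0,"ay":0,"az":0,"jaw":5.5}]'
python3 - <<'E'
from h import *
c=cap('wrist','w14');s=arm.read_state();p=s['position'];M=R.from_quat(np.roll(s['tool_rot'],-1)).as_matrix()
print(p,w2p('w14',p),(M.T@(np.array([546.5,439,15])-p)).round(1))
im=c['image']; m=blue(im)&(np.arange(400)[:,None]>150)&(abs(np.arange(640)-319)<110); ys,xs=np.nonzero(m); print(len(xs),xs.min(),xs.max(),ys.min(),ys.max())
cv2.imwrite('pics/n14.png',cv2.resize(im[150:370,170:470],None,fx=2,fy=2))
E
```

```text
t: 16.13
position: [678.1, 198.4, 9.6]
tool_rot: [-0.0, 1.0, 0.002, 0.002]
force: [-7.3, -1.5, 30.1]
grip_width: 0.743
grip_force: 50.1
t: 16.38
position: [678.5, 198.8, 10.2]
tool_rot: [-0.001, 1.0, 0.002, 0.003]
force: [-0.4, -2.1, 5.6]
grip_width: 0.733
grip_force: 64.3
t: 16.88
position: [675.8, 198.1, 76.5]
tool_rot: [0.0, 1.0, 0.002, -0.0]
force: [0.2, -0.3, -2.6]
grip_width: 0.735
grip_force: 66.0
[675.09090419 197.66600166  75.15204755] [320.11761953 259.80061591] [-127.4 -241.9   60.2]
2694 257 380 204 327
```

View pics/n14.png

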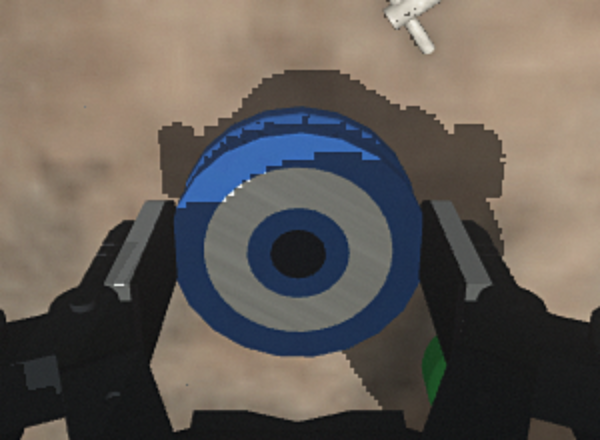

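The pulley is held level, bore at pixel (319,276). That was the last of my picture views, so from here I work by numbers.

```bash
python3 -m creep '[{"x":-1.75,"y":-3.3,"z":0,"ax":0,"ay":0,"az":0,"jaw":5.5},{"x":-1.75,"y":-3.3,"z":0,"ax":0,"ay":0,"az":0,"jaw":5.5},{"x":-1.75,"y":-3.3,"z":0,"ax":0,"ay":0,"az":0,"jaw":5.5},{"x":-1.75,"y":-3.3,"z":0,"ax":0,"ay":0,"az":0,"jaw":5.5},{"x":-1.75,"y":-3.3,"z":0,"ax":0,"ay":0,"az":0,"jaw":5.5},{"x":-1.75,"y":-3.3,"z":0,"ax":0,"ay":0,"az":0,"jaw":5.5},{"x":-1.75,"y":-3.3,"z":0,"ax":0,"ay":0,"az":0,"jaw":5.5},{"x":0,"y":0,"z":0,"ax":0,"ay":0,"az":-0.12,"jaw":5.5}]'; python3 -m creep '[{"x":0,"y":0,"z":0,"ax":0,"ay":0,"az":-0.12,"jaw":5.5},{"x":0,"y":0,"z":0,"ax":0,"ay":0,"az":-0.12,"jaw":5.5},{"x":0,"y":0,"z":0,"ax":0,"ay":0,"az":-0.12,"jaw":5.5},{"x":0,"y":0,"z":0,"ax":0,"ay":0,"az":-0.12,"jaw":5.5},{"x":0,"y":0,"z":0,"ax":0,"ay":0,"az":-0.12,"jaw":5.5},{"x":0,"y":0,"z":0,"ax":0,"ay":0,"az":-0.06,"jaw":5.5},{"x":0,"y":0,"z":0,"ax":0,"ay":0,"az":0,"jaw":5.5},{"x":0,"y":0,"z":0,"ax":0,"ay":0,"az":0,"jaw":5.5}]'
python3 - <<'E'
from h import *
d=np.load('pics/w14.npz'); print('offset@grasp', p2w('w14',319,276,86)-[675.1,197.7,0])
cap('wrist','w15');s=arm.read_state();p=s['position'];M=R.from_quat(np.roll(s['tool_rot'],-1)).as_matrix()
c=cv2.imread('pics/w15.png'); g=(c[255:300,300:340].max(2)<25).astype(np.uint8); n,l,st,ce=cv2.connectedComponentsWithStats(g); k=1+np.argmax(st[1:,4]); b=ce[k]+[300,255]; 
n=p2w('w15',*b,86); print(b,st[k],n,p,(M.T@((np.array([546.5,439,0])-n)*[1,1,0])).round(1),M[:2,:2].round(2))
E
```

```text
t: 17.6
position: [541.3, 440.7, 74.8]
tool_rot: [-0.004, 0.998, 0.07, -0.005]
force: [-3.0, 3.6, -1.8]
grip_width: 0.729
grip_force: 66.1
t: 18.27
position: [552.0, 427.8, 74.5]
tool_rot: [0.0, 0.924, 0.381, -0.002]
force: [1.1, 0.1, -2.1]
grip_width: 0.729
grip_force: 66.1
offset@grasp [-3.01947171  0.57073693 86.        ]
[312.54285714 283.91428571] [ 6 20 17 14 35] [544.68246176 425.93069805  86.        ] [552.18322329 427.99472028  74.86371271] [10.5 -8.  -0. ] [[ 0.71  0.7 ]
 [ 0.7  -0.71]]
```

```bash
python3 -m creep '[{"x":0.67,"y":-1.13,"z":0,"ax":0,"ay":0,"az":0,"jaw":5.5},{"x":0,"y":0,"z":2,"ax":0,"ay":0,"az":0,"jaw":5.5},{"x":0,"y":0,"z":2,"ax":0,"ay":0,"az":0,"jaw":5.5},{"x":0,"y":0,"z":0,"ax":0,"ay":0,"az":0,"jaw":5.5},{"x":0,"y":0,"z":0,"ax":0,"ay":0,"az":0,"jaw":5.5},{"x":0,"y":0,"z":0,"ax":0,"ay":0,"az":0,"jaw":5.5}]'
python3 - <<'E'
from h import *
cap('wrist','w16');s=arm.read_state();p=s['position'];M=R.from_quat(np.roll(s['tool_rot'],-1)).as_matrix()
n=p+M@[-3,-.5,0]; print(p,s['force'],(M.T@((np.array([546.5,439,0])-n)*[1,1,0])).round(1))
E
```

```text
t: 18.82
position: [549.6, 442.4, 37.1]
tool_rot: [-0.0, 0.924, 0.382, 0.001]
force: [-0.7, 0.7, -1.3]
grip_width: 0.731
grip_force: 66.2
[550.06595608 442.58287506  37.77059518] [-0.66450193  0.75577543 -1.39817683] [-2.1  0.5 -0. ]
```

```bash
python3 -m creep '[{"x":-0.2,"y":0,"z":0.8,"ax":0,"ay":0,"az":0,"jaw":5.5},{"x":0,"y":0,"z":0.35,"ax":0,"ay":0,"az":0,"jaw":5.5},{"x":0,"y":0,"z":0,"ax":0,"ay":0,"az":0,"jaw":5.5},{"x":0,"y":0,"z":0,"ax":0,"ay":0,"az":0,"jaw":5.5},{"x":0,"y":0,"z":0,"ax":0,"ay":0,"az":0,"jaw":5.5}]'
```

```text
t: 19.28
position: [548.3, 440.1, 25.3]
tool_rot: [-0.0, 0.924, 0.382, 0.0]
force: [0.2, -0.1, 1.6]
grip_width: 0.731
grip_force: 66.3
```

```bash
python3 -m creep '[{"x":0,"y":0,"z":0.05,"ax":0,"ay":0,"az":0,"jaw":5.5},{"x":0,"y":0,"z":0,"ax":0,"ay":0,"az":0,"jaw":8.5},{"x":0,"y":0,"z":0,"ax":0,"ay":0,"az":0,"jaw":8.5},{"x":0,"y":0,"z":0,"ax":0,"ay":0,"az":0,"jaw":8.5},{"x":0,"y":0,"z":0,"ax":0,"ay":0,"az":0,"jaw":8.5},{"x":0,"y":0,"z":-3,"ax":0,"ay":0,"az":0,"jaw":8.5},{"x":0,"y":0,"z":-4,"ax":0,"ay":0,"az":0,"jaw":8.5},{"x":0,"y":0,"z":-4,"ax":0,"ay":0,"az":0,"jaw":8.5}]'; python3 -m creep '[{"x":-4,"y":0,"z":-1,"ax":0,"ay":0,"az":0,"jaw":8.5},{"x":-4,"y":0,"z":-1,"ax":0,"ay":0,"az":0,"jaw":8.5},{"x":-4,"y":0,"z":-1,"ax":0,"ay":0,"az":0,"jaw":8.5},{"x":-4,"y":0,"z":-1,"ax":0,"ay":0,"az":0,"jaw":8.5},{"x":0,"y":0,"z":-2,"ax":0,"ay":0,"az":0,"jaw":8.5},{"x":0,"y":0,"z":0,"ax":0,"ay":0,"az":0,"jaw":8.5},{"x":0,"y":0,"z":0,"ax":0,"ay":0,"az":0,"jaw":8.5}]'
python3 - <<'E'
from h import *
c=cap('wrist','w17'); s=arm.read_state(); print(s['position'],s['t'],s['force'])
pads=dict(small=(378,269,25),large=(434.3,325.4,31),bearing=(490.3,382.2,30),pulley=(546.5,439,35))
for n,q in pads.items():
    u,v=w2p('w17',q); print(n,u.round(),v.round())
    try:
        if n=='pulley': rep(n,seg('w17',u,v,35,blue,45))
        else:
            for t in (70,100): rep(n,seg('w17',u,v,q[2],lambda s:((s.max(2).astype(int)-s.min(2)<25)&(s.max(2)>t)),{'small':13,'large':20,'bearing':32}[n]))
    except Exception as e: print(n,e)
    rep('  pad?',seg('w17',*w2p('w17',[q[0],q[1],15]),15,dark,40))
E
```

```text
t: 19.95
position: [547.3, 439.0, 133.7]
tool_rot: [0.001, 0.924, 0.382, -0.002]
force: [1.5, 1.3, 0.1]
grip_width: 0.994
grip_force: 0.0
t: 20.53
position: [435.5, 327.4, 195.5]
tool_rot: [-0.0, 0.924, 0.382, 0.002]
force: [0.1, -0.3, 0.5]
grip_width: 0.996
grip_force: 0.0
[435.90122577 327.6586139  194.95002429] 20.5833 [-0.71146891 -0.48578702 -0.1993705 ]
small 320.0 248.0
small circ 381.6 269.9 d 23.8 centroid 381.6 270.2 eqd 20.9
small circ 381.2 268.5 d 18.9 centroid 382.0 267.7 eqd 15.7
  pad? circ 377.6 270.4 d 72.1 centroid 377.8 270.4 eqd 70.9
large 320.0 183.0
large circ 434.5 327.2 d 35.9 centroid 434.1 327.4 eqd 32.4
large circ 433.4 327.6 d 34.9 centroid 434.0 327.3 eqd 31.8
  pad? circ 433.9 326.2 d 71.3 centroid 433.8 326.3 eqd 70.3
bearing 319.0 104.0
bearing circ 489.8 382.9 d 62.4 centroid 489.9 382.9 eqd 61.1
bearing circ 490.0 382.9 d 62.0 centroid 490.0 382.9 eqd 60.8
  pad? circ 490.1 382.4 d 71.2 centroid 490.1 382.6 eqd 70.1
pulley 318.0 7.0
pulley circ 544.6 437.5 d 64.8 centroid 537.9 430.8 eqd 52.3
  pad? circ 542.3 415.4 d 47.3 centroid 542.2 410.7 eqd 21.4
```

```bash
python3 -m creep '[{"x":0,"y":4,"z":-1,"ax":0,"ay":0,"az":0,"jaw":8.5},{"x":0,"y":4,"z":-1,"ax":0,"ay":0,"az":0,"jaw":8.5},{"x":0,"y":4,"z":0,"ax":0,"ay":0,"az":0,"jaw":8.5},{"x":0,"y":4,"z":0,"ax":0,"ay":0,"az":0,"jaw":8.5},{"x":0,"y":0,"z":0,"ax":0,"ay":0,"az":0,"jaw":8.5},{"x":0,"y":0,"z":0,"ax":0,"ay":0,"az":0,"jaw":8.5}]'
python3 - <<'E'
from h import *
cap('top','top1'); cap('wrist','w18')
for f,r in (('w18',55),('top1',20)):
    u,v=w2p(f,[546.5,439,35]); print(f,u,v)
    try: rep(f,seg(f,u,v,33,blue,r))
    except Exception as e: print(e)
a=cv2.imread('pics/top0.png');b=cv2.imread('pics/top1.png'); d=cv2.absdiff(a,b)[105:137,322:354].max(2); print('sleeve diff',(d>40).sum(),d.mean())
E
```

```text
t: 21.08
position: [551.3, 210.5, 212.6]
tool_rot: [-0.0, 0.926, 0.378, -0.0]
force: [-0.4, 0.5, -0.6]
grip_width: 0.997
grip_force: 0.0
w18 144.99157052734202 12.703669535241742
w18 circ 544.9 437.8 d 65.6 centroid 539.8 432.7 eqd 55.8
top1 299.4487532247542 186.4836091647493
top1 circ 545.5 436.7 d 66.0 centroid 545.5 436.6 eqd 64.3
sleeve diff 0 3.8876953125
```

Pulley is within 3 mm of pad4, the sleeve has not moved, and the arm is clear. Handing in.

```bash
python3 -c "
from rig import arm
print(arm.job_done())"
```

```text
the job is handed in; nothing more can be done
None
```

I handed the job in at about 21 s on the robot's clock: small nut, large nut, bearing and pulley are on pads 1 to 4, counted from the red disc, each measured within about 4 mm of its pad's centre, and the copper sleeve shows no movement; no verdict was returned.

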